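Free the sagging bolt of a bench test guard and hold its gate ajar

TASK

Take the blue slotted driver from its stand, turn the brass captive screw on the gate of the test guard clockwise to its stop with the driver (never with the fingers) so that its tongue swings off the bolt, and put the driver back upright in its stand. Then take the bolt's red knob, lift the sagging bolt over the bent lip of its keeper while pulling it back until it is clear of the keeper, and pull the self-closing gate ajar by the knob, to about 25 degrees. Finish while still holding it there by the knob, and leave the other things on the bench where they are.

Things in the scene. Friction and masses are not known exactly. Their poses are not given: they have to be found in the camera images.
- driver: loose blue-handled driver, 0.12 kg, 130 mm tall, upright with its head down in the stand. Origin: centre of its underside, z up. Handle: 22 x 22 mm square bar, flats facing its x and y, 60 to 130 mm above the origin. Steel head 28 mm in diameter, 32 mm long; across its underside along the driver's x a slot open at both ends, 10 mm wide, 14 mm deep, that fits over the screw's wing.
- stand: fixed black square stand, 66 x 66 x 40 mm, with one square pocket 40 x 40 mm open at the top whose floor is 13 mm up; the driver's underside stands on that floor. Origin at the centre of the stand's underside. It is to the left or to the right of the guard (it swaps places with a grey parts tray).
- guard: fixed bench test guard: low grey-framed clear box, 210 x 310 mm, 105 mm high, with the board under test inside. Origin 10 mm to the +y side of the centre of its underside; its yellow-framed gate is on its -x side, which faces the robot. Its axes: +x away from the gate, +y towards the gate's hinge, z up.
- wing_head: brass wing of the captive screw on the gate's top flange: bar 24 mm long along its own x, 6 thick, 10 high. Origin: centre of its underside, on the screw's vertical axis, 141 mm above the bench. Under it a tongue 5 mm thick, 8 wide reaches 26 mm along +x, over the bolt at the start: the bolt cannot be lifted then. 24 mm to the robot's side of the bolt, 42 mm from the knob away from the hinge.
- screw (a joint): turn of the captive screw with wing and tongue, rad, clockwise seen from above positive. About 0 (0 to 0.1) at the start, tongue across the bolt; stop at 1.3. Friction 0.06 N m; stays where it is left. Driver and wing have about 0.17 rad of play. The tongue is clear of the bolt above 1.0.
- knob: red upright cylinder knob on the bolt, 20 mm in diameter. Origin on its axis, 12 mm above its lower end, 22 mm below its top, 158 mm above the bench, 190 mm from the hinge axis at the start. The bolt, a 10 mm rod along the gate's top, has its top 25 mm below this origin (gate's flange 53 mm below); its turned-down toe, 91 mm from the knob away from the hinge, hangs behind the keeper's lip.
- bolt (a joint): travel of the bolt, m: 0 fully home in the keeper (0 to 5 mm at the start), grows as the bolt is pulled along the gate towards the hinge, end stop at 0.055. Friction 1.5 N. From 0.007 to 0.025 the toe is blocked by the lip unless the bolt is lifted; beyond 0.032 the bolt is clear of the keeper.
- rod (a joint): lift of the bolt, rad: 0 sagging (where gravity returns it), stop at 0.15. It pivots at its tail, 115 mm from the knob towards the hinge, so 0.1 rad raises the knob by 11.5 mm. The toe clears the lip above about 0.065, that is with the knob raised by 8 mm or more; the stop is at 17 mm.
- gate_hinge (a point): point on the gate's vertical hinge axis, at the height of the gate's top, 105 mm above the bench; the hinge is at the gate's left end seen from the robot.
- gate (a joint): opening of the gate, rad: 0 closed, grows as its free end swings towards the robot (clockwise from above). A spring shuts it: 0.4 N m at closed, 0.8 N m at 0.5 rad. Gate 245 mm wide.
- tray: grey four-part tray with hardware, 110 x 110 x 22 mm, fixed; a bystander.
- meter: orange multimeter, 160 x 80 x 35 mm, a loose bystander. Origin at the centre of its underside.
- flux: blue bottle, 38 mm in diameter, 90 mm high, a loose bystander. Origin at its underside.
- spool: metal solder spool standing on end, 60 mm in diameter, 41 mm high, a loose bystander. Origin at its underside.
- spare_driver: green screwdriver lying down, 160 mm long, a loose bystander.
- board: small green circuit board, 90 x 60 mm, 14 mm high, a loose bystander. Origin at its underside.
- jar: small white jar, 44 mm in diameter, 50 mm high, a loose bystander. Origin at its underside.
Not all that is in view belongs to the job. What is shaped like the driver but brown or pink is not meant.

How it is judged:
By the outcome, as a careful person would: the job done as asked, in the order asked, and still so for the second after the job is handed in, while the arm keeps its last pose, push and grip.
It also fails if it takes over 64 s, if anything falls off the work surface, if the arm or the gripper's body presses on something with over 40 N, if the wrist force passes 120 N, or if a joint passes its speed limit or range.

ROBOT

A 6-joint arm with a two-finger parallel gripper is mounted at the origin on the work surface. World frame = base frame: x ahead of the robot, y to its left, z up, the work surface at z = 0. Lengths are in mm, angles in degrees, forces in N, time in s.
With the tool pointing down it reaches from about 300 to 850 mm from the base axis. Payload 4.2 kg.
Tool frame: the origin (TCP) lies at the very end of the fingers, on their centre line; the grasp point (between the pads) lies 19 mm behind it; z points along the fingers, y is the line along which they close (so a half turn about z gives the same grasp; the last joint's range is limited). The gripper opens to 91 mm and grips with 3 to 60 N. Pads are 32 mm wide; open, the fingers measure 118 mm over their backs; the gripper's body (76 mm by 178 mm) begins 60 mm behind the grasp point.
Start: joints at [-76.662, 18.312, 89.639, -0, 72.044, -1.146], TCP at [143.819, -556.74, 213.976] pointing down, gripper open.
Joint ranges: [-177.97, 177.97], [-48.28, 115.42], [12.27, 149.76], [-77.06, 257.06], [2.81, 150.46], [-146.56, 146.56]. Speed limits (degrees/s): [147.25, 147.25, 180, 180, 180, 180].

INTERFACE

Orientations are given as [roll, pitch, yaw] about the fixed x, y, z axes, in that order (R = Rz(yaw) Ry(pitch) Rx(roll)).
In Python, from workcell import env gives the robot as it stands.
- The arm moves only by the shell command python3 -m pendant 'ROWS' [FORCE]. ROWS is a JSON object of lists of equal length, an entry for each row: "translation": the shift along the tool's x, y, z in mm, a list of three; "roll": the turn about the tool's z in rad; "hand": the closure in counts, from 0 (fully open) to 255 (shut). In form: {"translation": [[dx, dy, dz], ...], "roll": [roll, ...], "hand": [hand, ...]}. A call has exactly 8 rows; each row shifts and turns the commanded pose from where the row before left it, along the tool's axes as they then stand; what a row does not reach is not made up. A row lasts 1/12 s, in which the tool goes at most 41.7 mm and 7.16 degrees, less where a joint would pass 70% of its speed; a pose out of reach is approached as far as the arm can. A call with a gripper value outside its range is refused whole. The fingers move at their own pace and stop on an object; FORCE is the grip in N (left out, the last holds). Time passes only in rows, so rows that do not move let the fingers close, or fill a call up. It gives the time, the measured TCP pose, the force, the opening and the grip force at its end, in the units of the state.
- env.state(): the state, without advancing time (a new reading comes with each control period).
- env.grab_frame(name): name is "side" or "top" or "wrist"; returns a dict with "frame" (480x640x3 uint8, red, green, blue), "z_map" (480x640 float32, mm along the optical axis (not along the pixel's ray), 0 where there is no reading), "fx", "fy", "cx", "cy" (pixels), "pose" (4x4, takes a point from camera to world coordinates). Camera axes: x right, y down, z forward; pixel columns grow to the right and rows downward; lengths in mm; the calibration is good to about 2 mm. A picture is of the moment at which its call begins.
- env.job_done(): hands the job in; it is judged then, once.
Trained networks look in a picture, given as the dict that the camera call returned (one of the last four; its "shot" number tells which), for a name from the list of things; names that differ only in an ending like _2 or _b are one class to them, and where a whole thing is asked for, a point or a joint stands for the part that bears it (a point fixed in the world has none). Each returns a list of dicts, best first, with "score" (0 to 1); they miss things now and then, are a little off and sometimes report something else, mostly with a low value. They report only what shows in the picture. A call takes as long as a camera call. They do not tell look-alikes from the thing itself.
- env.recognise(picture, label): "rect" ([centre column, centre row, width, height] in pixels, round what is visible of it).
- env.regions_of(picture, label): "pixels" (480x640 bool, what is visible of it) and "rect" ([centre column, centre row, width, height] in pixels, round what is visible of it).
The state is a dict: "time_s": time; "qpos": joint angles; "qvel": joint speeds; "effort": joint torques, N m; "ee_pos": TCP position; "ee_rot": TCP orientation; "force": force on the tool from outside, world axes, zero at the start; "torque": the same for the moment, N m; "gripper_width": finger opening in mm; "gripper_force": force on a finger pad.
Only numpy, scipy, OpenCV 4.12 (cv2) and the standard library are available. Lean on these libraries where they do the work, as an engineer would, in place of code of your own. Each camera call takes 0.05 s, during which the arm holds its last target. There are 200 camera calls.

## Working session

There is one attempt and no reset: what is moved stays moved. The work goes in short steps, Python scripts to look and compute and a shell command to move; the robot and the scene stay as the last step left them, time stands still between calls to the robot, and variables do not carry over. Pictures are saved under pics/ and viewed, at most 10 in all, crops included, and the job is handed in when it is done.

```bash
ls; mkdir -p pics; cat > h.py <<'E'
import numpy as np, cv2
from workcell import env
def pts(p,mask):
    v,u=np.nonzero(mask&(p["z_map"]>0)); z=p["z_map"][v,u]
    c=np.stack([(u-p["cx"])/p["fx"]*z,(v-p["cy"])/p["fy"]*z,z,np.ones(len(z))])
    return (np.array(p["pose"])@c)[:3].T
def save(p,n): cv2.imwrite(f"pics/{n}.png",cv2.cvtColor(p["frame"],cv2.COLOR_RGB2BGR))
E
python3 - <<'E'
from h import *
np.set_printoptions(precision=1,suppress=True)
s=env.state(); print(s)
for n in ["top","side"]:
    p=env.grab_frame(n); save(p,n+"0"); print(n,p["fx"],np.array(p["pose"]))
    for l in ["driver","stand","guard","wing_head","knob","gate","tray"]:
        for r in env.regions_of(p,l)[:3]:
            q=pts(p,r["pixels"])
            if len(q): print(l,round(r["score"],2),np.array(r["rect"]),len(q),"med",np.median(q,0),"lo",np.percentile(q,3,0),"hi",np.percentile(q,97,0))
E
```

```text
pics
{'time_s': 0.0, 'qpos': array([-76.7,  18.3,  89.7,  -0. ,  72. ,  -1.1]), 'qvel': array([-0. , -0.1, -0. , -0. ,  0. , -0.1]), 'effort': array([  0. , -41.2, -23.2,   0.1,   0. ,  -0. ]), 'ee_pos': array([ 143.7, -556.2,  213.1]), 'ee_rot': array([-179.9,   -0. ,   14.5]), 'force': array([-0.5,  0.3,  0.2]), 'torque': array([-0. , -0.1, -0. ]), 'gripper_force': 0.0, 'gripper_width': 91.14615184201098}
top 570.8750203115093 [[  -0.    -1.     0.1  247.2]
 [  -1.     0.     0.    17.3]
 [  -0.    -0.1   -1.  1843.6]
 [   0.     0.     0.     1. ]]
driver 0.65 [433.1 228.1  12.7  14.1] 169 med [ 489.5 -346.5   93.7] lo [ 480.3 -371.    11.9] hi [ 503.9 -337.7  151.3]
driver 0.64 [415.7 201.8  14.4  18.7] 142 med [ 578.1 -297.1   83.8] lo [ 568.3 -319.6    0.4] hi [ 593.8 -286.6  137.8]
driver 0.61 [405.8 226.4  12.9  16.1] 155 med [ 496.4 -265.3   81.3] lo [ 486.5 -293.7   -2.1] hi [ 521.  -255.1  139.4]
stand 0.91 [427.8 232.7  19.7  24.3] 325 med [ 481.4 -339.9   37.1] lo [ 460.3 -383.2    2.6] hi [ 523.8 -319.9   45.9]
guard 0.67 [321.7 163.1 107.6  76.1] 7876 med [702.3  -7.3 
[... 1234 characters left out ...]
25.4 -321.6   43.2]
stand 0.17 [346.9 410.9  34.9  35.2] 550 med [ 326.5 -346.     5.5] lo [ 307.1 -372.2    2. ] hi [ 348.3 -315.4   15.5]
guard 0.95 [403.6 225.4 140.6 131.1] 10540 med [690.  -44.9 105.5] lo [ 593.1 -168.    18.1] hi [819.9 140.8 148.7]
knob 0.67 [383.7 219.7   7.2  19. ] 105 med [616.4 -59.  170.4] lo [610.9 -64.4 137.8] hi [626.1 -48.3 182.3]
gate 0.98 [368.6 227.3  67.9  92.1] 2823 med [613.8  -3.3 105.8] lo [ 586.2 -114.4   11.7] hi [649.5 119.6 158.9]
tray 0.64 [227.3 163.5  19.7  13. ] 194 med [424.5 482.5  22.3] lo [391.5 465.4   6.7] hi [464.4 510.3  29.3]
tray 0.62 [273.  191.2  50.8  43.3] 1192 med [498.9 310.6  10.1] lo [442.8 252.6   2.3] hi [557.  369.8  23.7]
```

```bash
python3 - <<'E'
import cv2,numpy as np
a=cv2.imread("pics/side0.png")[130:430,200:520]; cv2.imwrite("pics/side0c.png",cv2.resize(a,(640,600),interpolation=cv2.INTER_CUBIC))
a=cv2.imread("pics/top0.png")[140:300,260:460]; cv2.imwrite("pics/top0c.png",cv2.resize(a,(750,600),interpolation=cv2.INTER_CUBIC))
E
```

```text
(no output)
```

View pics/side0c.png

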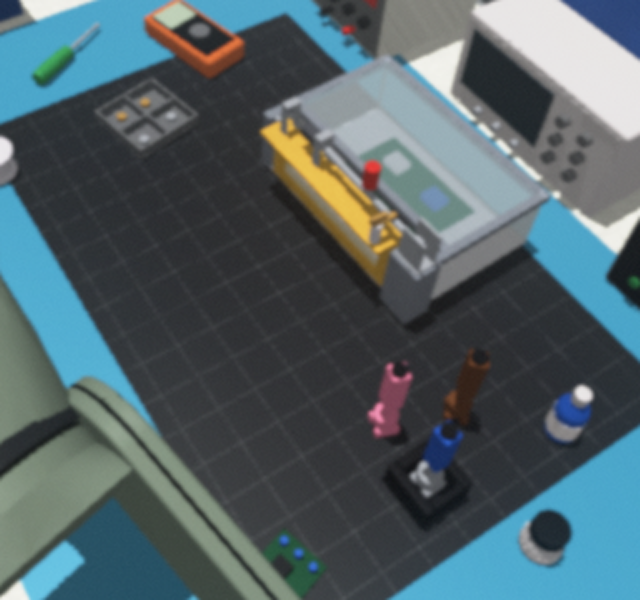

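View pics/top0c.png

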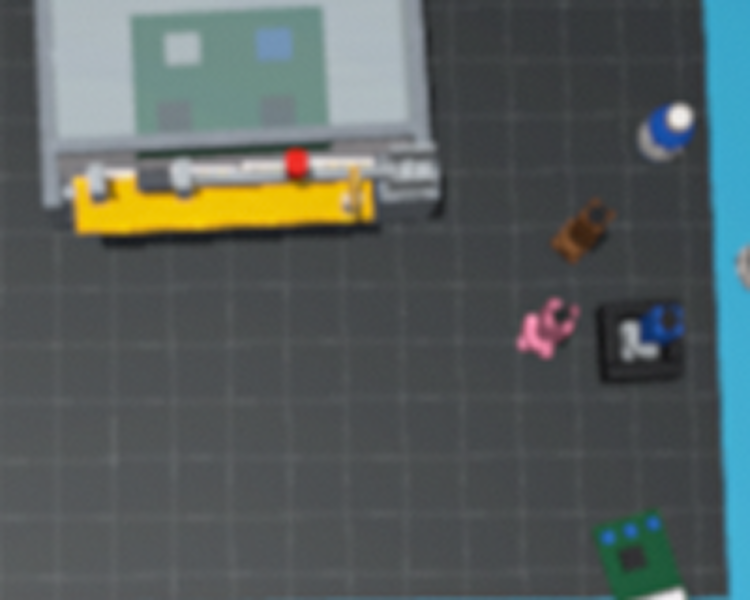

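```bash
python3 -m pendant '{"translation":[[36,-14,-13],[36,-14,-13],[36,-14,-13],[36,-14,-13],[36,-14,-13],[36,-14,-13],[36,-14,-13],[36,-14,-13]],"roll":[0,0,0,0,0,0,0,0],"hand":[0,0,0,0,0,0,0,0]}'
cat >> h.py <<'E'
np.set_printoptions(precision=1,suppress=True)
def look(name,labels,n=3,top=None):
    p=env.grab_frame(name)
    for l in labels:
        for r in env.regions_of(p,l)[:n]:
            q=pts(p,r["pixels"])
            if len(q):
                h=np.percentile(q[:,2],98); t=q[q[:,2]>h-6]
                (c,sz,a)=cv2.minAreaRect(t[:,:2].astype(np.float32))
                m=p["frame"][r["pixels"]].mean(0)
                print(name,l,round(r["score"],2),np.array(r["rect"]),len(q),"top z %.1f"%h,"rect",np.array(c),np.array(sz),"ang %.1f"%a,"med",np.median(q,0),"rgb",m)
    return p
E
python3 - <<'E'
from h import *
s=env.state(); print(s["time_s"],s["ee_pos"],s["ee_rot"],s["qpos"])
p=look("wrist",["driver","stand"]); save(p,"w1"); print(np.array(p["pose"]),p["fx"])
E
```

```text
time_s: 1.47
ee_pos: [395.9, -374.9, 318.9]
ee_rot: [180.0, -0.0, 14.5]
force: [0.5, -0.8, 0.4]
gripper_width: 91.6
gripper_force: 0.0
1.4667 [ 395.9 -374.9  318.9] [180.   -0.   14.5] [-44.6  12.9  82.3  -0.   84.8  30.9]
wrist driver 0.94 [294.   25.3  38.   50.6] 1108 top z 134.8 rect [ 576.  -303.3] [10.3 22.6] ang 14.7 med [ 576.5 -304.1   87.9] rgb [76.1 56.  42.3]
wrist driver 0.67 [248.4  90.3  47.5  48.5] 1073 top z 135.8 rect [ 501.8 -268.1] [21.1 20.8] ang 71.0 med [ 500.2 -275.1  127.9] rgb [130.6  90.1 101.1]
wrist driver 0.56 [319.6 115.1  28.7  32.8] 668 top z 148.9 rect [ 494.9 -351.4] [20.8 20.6] ang 0.4 med [ 492.6 -351.7  144.4] rgb [ 79.4  93.9 122.6]
[[   0.3   -0.9   -0.3  474.3]
 [  -1.    -0.2   -0.1 -354.5]
 [   0.     0.3   -1.   490.7]
 [   0.     0.     0.     1. ]] 346.59312900576276
```

View pics/w1.png

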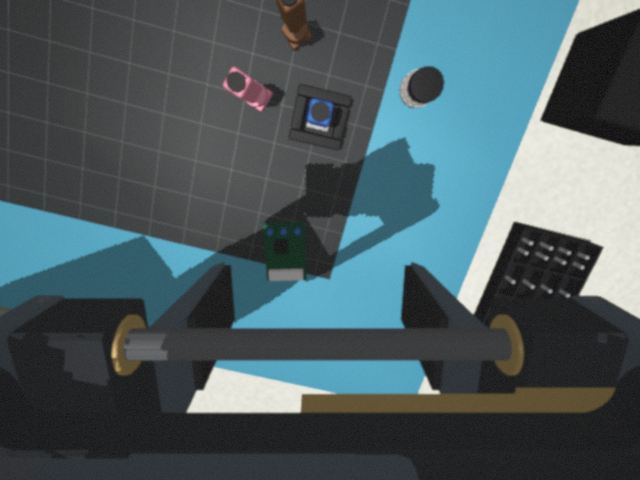

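```bash
python3 -m pendant '{"translation":[[0,0,0],[0,0,0],[0,0,0],[0,0,0],[0,0,0],[0,0,0],[0,0,0],[0,0,0]],"roll":[-0.12,-0.12,-0.12,-0.12,-0.12,-0.12,-0.12,-0.12],"hand":[0,0,0,0,0,0,0,0]}' | head -1
python3 -m pendant '{"translation":[[0,0,0],[0,0,0],[0,0,0],[5,20,16],[5,20,16],[5,20,16],[5,20,16],[3,19,16]],"roll":[-0.12,-0.12,-0.118,0,0,0,0,0],"hand":[0,0,0,0,0,0,0,0]}'
python3 - <<'E'
from h import *
p=look("wrist",["driver","stand"]); save(p,"w2"); print(env.state()["qpos"])
E
```

```text
time_s: 2.28
time_s: 2.95
ee_pos: [493.1, -353.8, 236.6]
ee_rot: [-179.9, -0.0, 89.9]
force: [-0.6, -0.3, 0.7]
gripper_width: 91.4
gripper_force: 0.0
wrist driver 0.91 [320.9 221.6  27.1  57.8] 1425 top z 148.5 rect [ 494.9 -351. ] [21.3 20.7] ang 3.4 med [ 494.9 -342.9  139.5] rgb [ 88.3 105.8 137.9]
wrist driver 0.73 [415.4 163.5  66.9  48. ] 1730 top z 135.6 rect [ 583.9 -299. ] [21.  20.4] ang 49.5 med [ 578.6 -297.1  114.9] rgb [121.9  92.2  73.1]
wrist driver 0.67 [329.1 130.6  38.9  37.1] 903 top z 136.0 rect [ 501.9 -267.6] [20.7 21. ] ang 71.4 med [ 501.4 -267.6  133.4] rgb [183.6 155.1 166.9]
wrist stand 0.77 [319.  208.   63.8  63.8] 2753 top z 43.0 rect [ 494.9 -351.7] [66.2 65.9] ang 1.8 med [ 492.1 -342.1   40.5] rgb [68.5 69.2 71.2]
[-36.7  20.6  83.   -0.   76.6 -36.7]
```

View pics/w2.png

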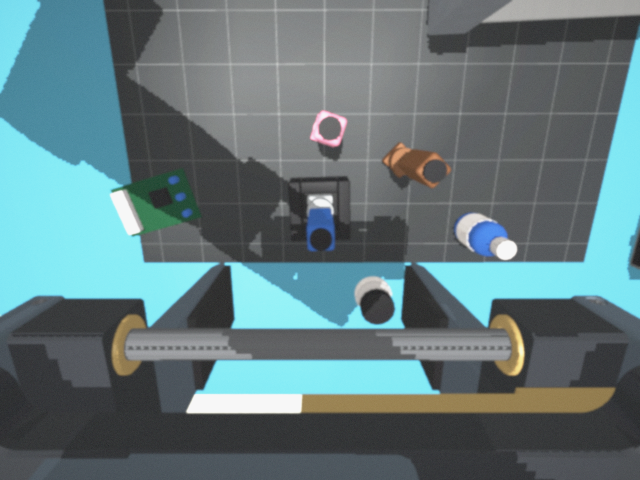

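```bash
python3 -m pendant '{"translation":[[0,0,0],[0,0,0],[0,0,0],[0,0,20],[0,0,20],[0,0,20],[0,0,0],[0,0,0]],"roll":[-0.04,0,0,0,0,0,0,0],"hand":[0,0,0,0,0,0,0,0]}'
```

```text
time_s: 3.77
ee_pos: [492.8, -353.5, 178.0]
ee_rot: [-179.9, -0.0, 92.2]
force: [-0.6, -0.3, 0.7]
gripper_width: 91.3
gripper_force: 0.0
```

```bash
python3 -m pendant '{"translation":[[2.5,2,0],[0,0,17],[0,0,17],[0,0,17],[0,0,17],[0,0,17],[0,0,0],[0,0,0]],"roll":[0,0,0,0,0,0,0,0],"hand":[0,0,0,0,0,0,0,0]}' 10
python3 -m pendant '{"translation":[[0,0,0],[0,0,0],[0,0,0],[0,0,0],[0,0,0],[0,0,0],[0,0,0],[0,0,0]],"roll":[0,0,0,0,0,0,0,0],"hand":[150,180,220,255,255,255,255,255]}' 10
python3 -m pendant '{"translation":[[0,0,0],[0,0,0],[0,0,0],[0,0,0],[0,0,0],[0,0,0],[0,0,0],[0,0,0]],"roll":[0,0,0,0,0,0,0,0],"hand":[255,255,255,255,255,255,255,255]}' 45
```

```text
time_s: 4.43
ee_pos: [496.0, -350.9, 93.9]
ee_rot: [180.0, 0.0, 92.3]
force: [0.3, -0.3, 0.1]
gripper_width: 91.2
gripper_force: 0.0
time_s: 5.1
ee_pos: [495.5, -350.7, 93.0]
ee_rot: [-180.0, 0.0, 92.3]
force: [-0.3, -0.0, -0.6]
gripper_width: 40.8
gripper_force: 0.0
time_s: 5.77
ee_pos: [495.6, -350.7, 92.9]
ee_rot: [180.0, 0.0, 92.3]
force: [0.0, -0.6, -1.3]
gripper_width: 22.3
gripper_force: 45.0
```

```bash
python3 -m pendant '{"translation":[[0,0,-10],[0,0,-20],[0,0,-25],[0,0,-25],[0,0,-25],[0,0,-25],[0,0,-25],[0,0,-25]],"roll":[0,0,0,0,0,0,0,0],"hand":[255,255,255,255,255,255,255,255]}'
python3 - <<'E'
from h import *
p=env.grab_frame("side")
R=env.regions_of(p,"driver")[:3]
for r in R: print(r["score"],np.array(r["rect"]),np.median(pts(p,r["pixels"]),0))
T=np.linalg.inv(np.array(p["pose"])); c=T@np.array([495,-351,205,1.]); u=int(c[0]/c[2]*p["fx"]+p["cx"]);v=int(c[1]/c[2]*p["fy"]+p["cy"]);print(u,v)
a=p["frame"][v-40:v+40,u-40:u+40]; a=cv2.resize(a,(600,600),interpolation=cv2.INTER_CUBIC)
cv2.imwrite("pics/s1.png",a[:,:,::-1])
E
```

```text
time_s: 6.43
ee_pos: [495.2, -350.4, 274.9]
ee_rot: [180.0, 0.0, 92.3]
force: [0.8, 0.0, -1.7]
gripper_width: 21.7
gripper_force: 45.0
0.94 [394.4 328.1  16.9  38.3] [ 496.7 -274.2   82. ]
0.7 [436.1 328.4  26.6  25.7] [ 490.1 -360.8  219.5]
0.42 [473.8 398.1  27.5  29.8] [ 553.8 -468.    48.7]
429 331
```

View pics/s1.png

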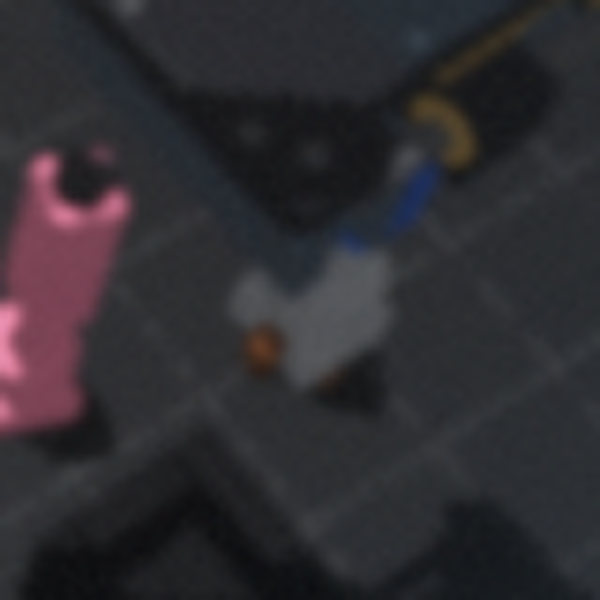

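```bash
python3 -m pendant '{"translation":[[20,-20,0],[20,-20,0],[20,-20,0],[0,0,0],[0,0,0],[0,0,0],[0,0,0],[0,0,0]],"roll":[0,0,0,0.11,0.11,0.11,0.11,0.1],"hand":[255,255,255,255,255,255,255,255]}'
cat > v.py <<'E'
from h import *
import sys
p=env.grab_frame("side"); e=env.state()["ee_pos"]
T=np.linalg.inv(np.array(p["pose"])); c=T@np.array([e[0],e[1],e[2]-60,1.]); u=int(c[0]/c[2]*p["fx"]+p["cx"]);v=int(c[1]/c[2]*p["fy"]+p["cy"]);print(u,v,c[2])
a=p["frame"][v-25:v+25,u-25:u+25].astype(float); a=np.clip(a*1.8,0,255).astype(np.uint8); a=cv2.resize(a,(400,400),interpolation=cv2.INTER_CUBIC)
z=p["z_map"][v-25:v+25,u-25:u+25]; d=np.clip((z-c[2]+60)/120*255,0,255).astype(np.uint8); d=cv2.resize(d,(400,400),interpolation=cv2.INTER_NEAREST)
cv2.imwrite(f"pics/{sys.argv[1]}.png",np.hstack([a[:,:,::-1],cv2.merge([d]*3)]))
E
python3 v.py s2
```

```text
time_s: 7.2
ee_pos: [432.5, -292.6, 272.0]
ee_rot: [-179.9, -0.0, 61.1]
force: [0.7, -0.1, -1.3]
gripper_width: 21.8
gripper_force: 45.0
384 321 822.1060248654113
```

View pics/s2.png

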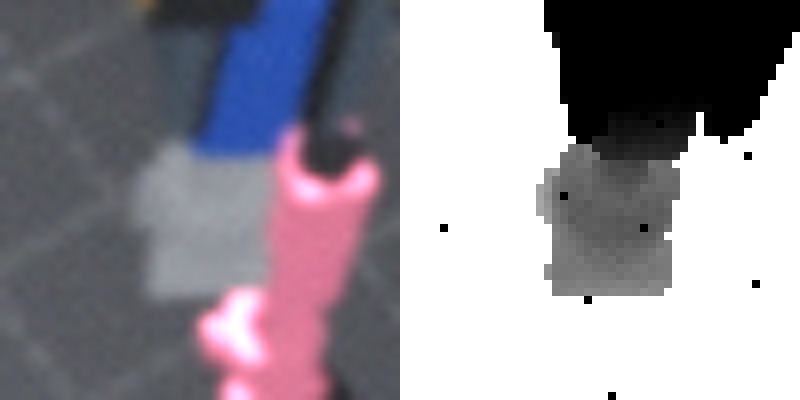

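```bash
python3 -m pendant '{"translation":[[0,0,0],[0,0,0],[0,0,0],[0,0,0],[0,0,0],[0,0,0],[0,0,0],[0,0,0]],"roll":[0.12,0.12,0.12,0.12,0.12,0.12,0.12,0.12],"hand":[255,255,255,255,255,255,255,255]}'
python3 v.py s3
```

```text
time_s: 7.92
ee_pos: [432.6, -292.8, 272.0]
ee_rot: [-179.9, 0.1, 6.1]
force: [0.6, 0.1, -1.3]
gripper_width: 21.9
gripper_force: 45.0
384 321 821.9946817279076
```

View pics/s3.png

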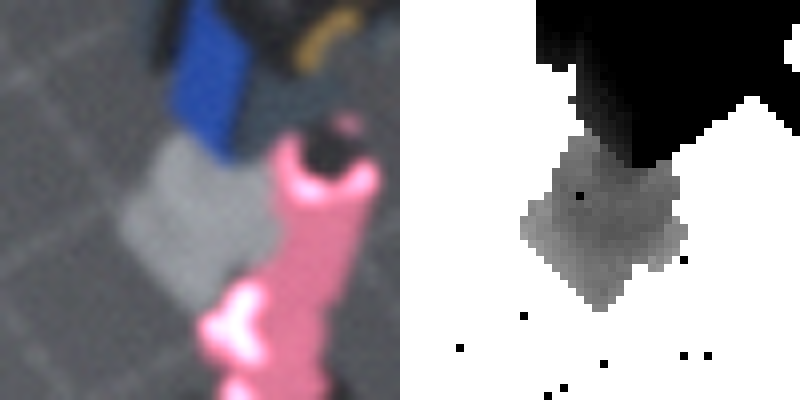

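```bash
python3 -m pendant '{"translation":[[28.3,-14.3,-3],[28.3,-14.3,-3],[28.3,-14.3,-3],[28.3,-14.3,-3],[28.3,-14.3,-3],[28.3,-14.3,-3],[0,0,0],[0,0,0]],"roll":[0,0,0,0,0,0,-0.12,-0.12],"hand":[255,255,255,255,255,255,255,255]}' | head -3
python3 -m pendant '{"translation":[[0,0,0],[0,0,0],[0,0,0],[0,0,0],[0,0,0],[0,0,0],[0,0,0],[0,0,0]],"roll":[-0.12,-0.12,-0.12,-0.12,-0.12,-0.12,-0.12,-0.12],"hand":[255,255,255,255,255,255,255,255]}' | head -3
python3 -m pendant '{"translation":[[0,0,0],[0,0,0],[0,0,0],[0,0,0],[0,0,0],[0,0,0],[0,0,0],[0,0,0]],"roll":[-0.12,-0.12,-0.03,0,0,0,0,0],"hand":[255,255,255,255,255,255,255,255]}'
python3 - <<'E'
from h import *
p=look("wrist",["wing_head","knob","guard","gate","screw","bolt"],2); save(p,"w3"); print(env.state()["qpos"])
E
```

```text
time_s: 8.63
ee_pos: [593.6, -187.6, 289.5]
ee_rot: [-179.9, 0.1, 20.8]
time_s: 9.3
ee_pos: [592.0, -189.0, 290.0]
ee_rot: [-179.9, -0.0, 75.7]
time_s: 9.97
ee_pos: [592.4, -189.1, 290.8]
ee_rot: [-180.0, 0.0, 90.6]
force: [-0.5, -0.3, -1.3]
gripper_width: 21.7
gripper_force: 45.0
wrist wing_head 0.47 [328.5 125.6  30.7   8.2] 196 top z 153.7 rect [ 598.4 -100.9] [22.3  5.7] ang 0.3 med [ 599.2 -100.6  151.9] rgb [233.2 203.9 127.6]
wrist wing_head 0.2 [359.2  62.   33.2  33.3] 801 top z 182.4 rect [620.  -53.8] [18.9 19.1] ang 71.9 med [619.2 -55.  180.6] rgb [224.8 106.2  97.2]
wrist knob 0.85 [358.9  64.8  30.6  34.1] 738 top z 182.5 rect [620.  -54.2] [18.6 18.9] ang 1.3 med [619.2 -55.5 180.7] rgb [224.2  99.4  93.1]
wrist guard 0.78 [447.6 102.  273.3 203.9] 48769 top z 155.9 rect [ 611.4 -106.6] [ 47.  123.1] ang 5.5 med [708.8 -67.1 105.8] rgb [192.2 201.4 190.4]
wrist gate 0.93 [342.2  92.5  56.5 181.2] 7781 top z 181.5 rect [619.9 -53.9] [19.  19.3] ang 46.0 med [610.7 -58.  106.8] rgb [231.8 209.6 136.4]
wrist gate 0.64 [449.8 100.  275.6 200.1] 48689 top z 155.9 rect [ 610.9 -106.4] [ 47.8 122.6] ang 5.5 med [708.6 -67.2 105.8] rgb [192.3 201.4 190.3]
wrist screw 0.78 [332.8 128.6  46.4  10.1] 376 top z 153.2 rect [ 598.1 -100.6] [ 6.  23.4] ang 87.2 med [ 603.8 -101.   150.5] rgb [232.7 205.7 132.6]
wrist screw 0.25 [447.3 102.3 273.2 204.7] 48757 top z 155.9 rect [ 611.  -106.7] [ 47.8 123.1] ang 5.5 med [708.7 -67.1 105.8] rgb [192.3 201.5 190.4]
wrist bolt 0.7 [356.4  91.2  27.5 182.4] 2422 top z 182.0 rect [619.9 -54.1] [18.6 19.2] ang 53.2 med [620.2 -61.8 137. ] rgb [212.1 172.1 165.6]
[-18.8  20.7  75.1  -0.   84.2 -19.3]
```

View pics/w3.png

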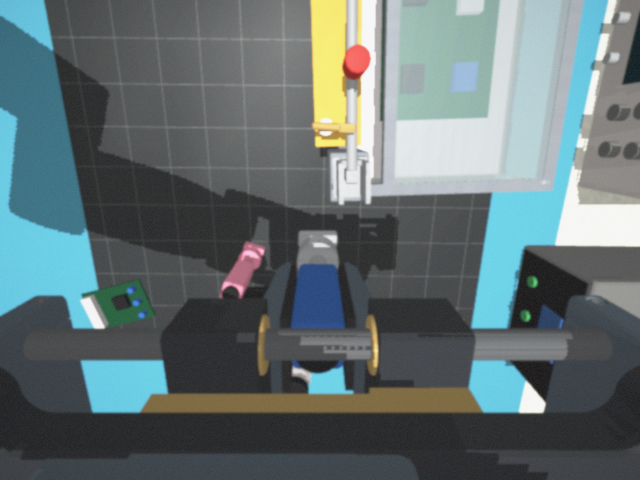

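```bash
python3 - <<'E'
from h import *
p=env.grab_frame("wrist")
m=np.zeros((480,640),bool); m[225:262,285:350]=1
q=pts(p,m); q=q[(q[:,2]>215)&(q[:,2]<260)]; print("head",len(q),q.min(0),q.max(0),np.percentile(q,[2,98],0))
for l in ["bolt","screw","wing_head"]:
    r=env.regions_of(p,l)[0]; q=pts(p,r["pixels"])
    if l=="bolt":
        q=q[(q[:,2]>125)&(q[:,2]<140)]; print(cv2.fitLine(q[:,:2].astype(np.float32),cv2.DIST_HUBER,0,.01,.01).ravel(),len(q), q.min(0),q.max(0))
    else:
        t=q[q[:,2]>147]; f=cv2.fitLine(t[:,:2].astype(np.float32),cv2.DIST_HUBER,0,.01,.01).ravel(); print(l,np.degrees(np.arctan2(f[1],f[0])),np.percentile(t,[1,50,99],0))
m=np.zeros((480,640),bool); m[0:145,305:350]=1
q=pts(p,m); q=q[(abs(q[:,2]-105)<6)]
# guard frame edge
g=env.regions_of(p,"guard")[0]; q=pts(p,g["pixels"]); q=q[abs(q[:,2]-105)<4]; c,s,a=cv2.minAreaRect(q[:,:2].astype(np.float32)); print(c,s,a)
E
```

```text
head 1192 [ 578.  -189.7  215.1] [ 606.  -175.4  257.4] [[ 578.9 -188.6  216.4]
 [ 605.2 -175.7  253.6]]
[  0.   -1.  620.6 -75.3] 1630 [ 613.4 -150.   125.7] [629.8  -2.1 140. ]
screw -3.616597 [[ 586.5 -103.7  149.6]
 [ 598.5 -100.6  151.8]
 [ 609.6  -97.3  153.7]]
wing_head -2.727722 [[ 586.5 -103.   149.6]
 [ 596.8 -100.5  151.9]
 [ 608.7  -97.3  153.8]]
(709.1674194335938, -79.4634780883789) (244.14271545410156, 182.43638610839844) 1.985101580619812
```

```bash
python3 -m pendant '{"translation":[[0,0,0],[22.2,0.25,0],[22.2,0.25,0],[22.2,0.25,0],[22.2,0.25,0],[0,0,15],[0,0,15],[0,0,0]],"roll":[0.063,0,0,0,0,0,0,0],"hand":[255,255,255,255,255,255,255,255]}'
python3 - <<'E'
from h import *
p=look("wrist",["knob","wing_head"],1); s=env.state(); print(s["ee_pos"],s["ee_rot"])
m=np.zeros((480,640),bool); m[100:300,285:350]=1
q=pts(p,m); q=q[(q[:,2]>175)&(q[:,2]<215)]; print("head",len(q),np.percentile(q,[1,99],0))
E
```

```text
time_s: 11.23
ee_pos: [596.6, -99.7, 258.1]
ee_rot: [-179.7, -0.0, 87.0]
force: [0.1, -0.1, -1.1]
gripper_width: 22.0
gripper_force: 45.0
wrist knob 0.78 [347.5 183.5  30.3  28.6] 639 top z 182.4 rect [619.8 -53.2] [18.  19.2] ang 0.0 med [619.5 -52.1 180.8] rgb [230.6  91.8  84.4]
[ 598.5 -100.7  261.6] [180.    0.   86.9]
head 1544 [[ 582.7 -102.1  178.8]
 [ 620.8  -44.9  213.9]]
```

```bash
python3 -m pendant '{"translation":[[0,0,8],[0,0,8],[0,0,8],[0,0,4],[0,0,3],[0,0,3],[0,0,3],[0,0,0]],"roll":[0,0,0,0,0,0,0,0],"hand":[255,255,255,255,255,255,255,255]}'
python3 -c "
from h import *
s=env.state();print(s['ee_pos'],s['ee_rot'],s['force'],s['torque'])"
```

```text
time_s: 12.05
ee_pos: [598.0, -100.4, 223.4]
ee_rot: [-180.0, -0.0, 87.0]
force: [1.3, 0.5, -2.0]
gripper_width: 21.9
gripper_force: 45.0
[ 598.  -100.4  223.4] [-180.   -0.   87.] [ 1.3  0.5 -2. ] [-0.  -0.1 -0. ]
```

```bash
python3 -m pendant '{"translation":[[0,0,1],[0,0,0],[0,0,0],[0,0,0],[0,0,0],[0,0,0],[0,0,0],[0,0,0]],"roll":[0,0.11,0.11,0.11,0.11,0.11,0.11,0.11],"hand":[255,255,255,255,255,255,255,255]}'
python3 -c "
from h import *
s=env.state();print(s['ee_pos'],s['ee_rot'],s['force'],s['torque'])"
```

```text
time_s: 12.72
ee_pos: [598.6, -99.8, 223.1]
ee_rot: [-180.0, -0.1, 42.5]
force: [0.1, 1.6, -2.6]
gripper_width: 21.9
gripper_force: 45.0
[598.6 -99.8 223.1] [-180.    -0.1   42.5] [ 0.1  1.6 -2.6] [ 0.4 -0.2  0.1]
```

```bash
python3 -m pendant '{"translation":[[0,0,0],[0,0,0],[0,0,0],[0,0,0],[0,0,0],[0,0,0],[0,0,0],[0,0,0]],"roll":[0.1,0.1,0.1,0.1,0.1,0.08,0.05,0],"hand":[255,255,255,255,255,255,255,255]}'
python3 -c "
from h import *
s=env.state();print(s['ee_pos'],s['ee_rot'],s['force'],s['torque']*100)"
```

```text
time_s: 13.38
ee_pos: [598.9, -100.1, 223.1]
ee_rot: [-180.0, -0.1, 6.7]
force: [1.6, 0.8, -1.8]
gripper_width: 21.5
gripper_force: 45.0
[ 598.9 -100.1  223.1] [-180.    -0.1    6.7] [ 1.6  0.8 -1.8] [ 28.4 -41.9  10.3]
```

```bash
python3 -m pendant '{"translation":[[0,0,0],[0,0,0],[0,0,0],[0,0,0],[0,0,0],[0,0,0],[0,0,0],[0,0,0]],"roll":[0.04,0.04,0.04,0.04,0,0,0,0],"hand":[255,255,255,255,255,255,255,255]}'
python3 -c "
from h import *
s=env.state();print(s['ee_pos'],s['ee_rot'],s['force'],s['torque']*100)"
```

```text
time_s: 14.05
ee_pos: [597.8, -100.3, 223.0]
ee_rot: [-180.0, 0.1, -2.3]
force: [-3.4, 1.8, 0.5]
gripper_width: 21.7
gripper_force: 45.0
[ 597.8 -100.3  223. ] [-180.     0.1   -2.3] [-3.4  1.8  0.5] [ 34.5  79.5 112.3]
```

```bash
python3 -m pendant '{"translation":[[0,0,0],[0,0,0],[0,0,0],[0,0,-5],[0,0,-10],[0,0,-15],[0,0,-20],[0,0,-20]],"roll":[-0.08,-0.08,0,0,0,0,0,0],"hand":[255,255,255,255,255,255,255,255]}'
python3 -m pendant '{"translation":[[-25,0,0],[-25,0,0],[-25,0,0],[-25,0,0],[0,0,0],[0,0,0],[0,0,0],[0,0,0]],"roll":[0,0,0,0,0,0,0,0],"hand":[255,255,255,255,255,255,255,255]}'
python3 - <<'E'
from h import *
for n in ["wrist","side"]:
    p=env.grab_frame(n)
    for l in ["screw","wing_head"]:
      for r in env.regions_of(p,l)[:1]:
        q=pts(p,r["pixels"]); t=q[q[:,2]>146]
        if len(t)<5: print(n,l,len(q),r["rect"]);continue
        f=cv2.fitLine(t[:,:2].astype(np.float32),cv2.DIST_HUBER,0,.01,.01).ravel(); print(n,l,r["score"],np.array(r["rect"]),np.degrees(np.arctan2(f[1],f[0])),np.percentile(t,[1,50,99],0))
    save(p,"a_"+n)
p=env.grab_frame("top"); s=env.state(); print(s["ee_pos"],s["qpos"])
E
```

```text
time_s: 14.72
ee_pos: [598.3, -100.7, 294.6]
ee_rot: [180.0, -0.0, 6.6]
force: [0.4, -0.5, -1.8]
gripper_width: 21.9
gripper_force: 45.0
time_s: 15.38
ee_pos: [499.9, -112.3, 293.4]
ee_rot: [180.0, -0.1, 6.7]
force: [-0.3, 0.5, -2.7]
gripper_width: 22.1
gripper_force: 45.0
wrist screw 0.84 [324.6 112.5  47.6  14.1] -71.53962 [[ 593.  -112.2  148.8]
 [ 598.1 -101.4  151.9]
 [ 603.3  -90.4  153.8]]
wrist wing_head 0.45 [318.  112.   26.3  10.1] -72.47698 [[ 593.2 -111.6  148.7]
 [ 598.1 -101.3  151.9]
 [ 603.1  -90.5  153.8]]
[ 499.1 -112.1  292.7] [-13.9  10.2  89.4  -0.   80.4  69.3]
```

```bash
python3 -m pendant '{"translation":[[-3.9,29.6,0],[-3.9,29.6,0],[-3.9,29.6,0],[-3.9,29.6,0],[-3.9,29.6,0],[-3.9,29.6,0],[-3.9,29.6,0],[-3.9,29.6,0]],"roll":[0,0,0,0,0,0,0,0],"hand":[255,255,255,255,255,255,255,255]}' | head -2
python3 -m pendant '{"translation":[[0,0,0],[0,0,0],[0,0,0],[0,0,0],[0,0,0],[0,0,0],[0,0,0],[0,0,0]],"roll":[-0.12,-0.12,-0.12,-0.12,-0.12,-0.12,-0.12,-0.12],"hand":[255,255,255,255,255,255,255,255]}' | head -2
python3 -m pendant '{"translation":[[0,0,0],[0,0,0],[0,0,0],[0,0,0],[0,0,0],[0,0,20],[0,0,20],[0,0,0]],"roll":[-0.107,-0.107,-0.107,-0.107,-0.107,0,0,0],"hand":[255,255,255,255,255,255,255,255]}'
python3 -c "
from h import *
s=env.state();print(s['ee_pos'],s['ee_rot'])"
```

```text
time_s: 16.4
ee_pos: [495.6, -352.5, 292.8]
time_s: 17.07
ee_pos: [495.8, -351.1, 292.7]
time_s: 17.73
ee_pos: [494.1, -349.7, 248.8]
ee_rot: [-179.6, -0.3, 92.4]
force: [-1.3, 1.3, -3.0]
gripper_width: 21.8
gripper_force: 45.0
[ 494.1 -349.7  248.8] [-179.6   -0.3   92.4]
```

```bash
python3 -m pendant '{"translation":[[0,0,20],[0,0,20],[0,0,20],[0,0,20],[0,0,20],[0,0,10],[0,0,0],[0,0,0]],"roll":[0,0,0,0,0,0,0,0],"hand":[255,255,255,255,255,255,255,255]}'
```

```text
time_s: 18.4
ee_pos: [496.1, -351.3, 143.5]
ee_rot: [180.0, 0.0, 92.4]
force: [-0.3, 1.0, -1.2]
gripper_width: 21.8
gripper_force: 45.0
```

```bash
python3 -m pendant '{"translation":[[0,0,10],[0,0,10],[0,0,10],[0,0,8],[0,0,5],[0,0,4],[0,0,2],[0,0,0]],"roll":[0,0,0,0,0,0,0,0],"hand":[255,255,255,255,255,255,255,255]}'
```

```text
time_s: 19.07
ee_pos: [495.6, -351.0, 93.5]
ee_rot: [-180.0, -0.0, 92.4]
force: [-1.5, -0.1, -1.6]
gripper_width: 22.0
gripper_force: 45.0
```

```bash
python3 -m pendant '{"translation":[[0,0,0],[0,0,0],[0,0,0],[0,0,0],[0,0,0],[0,0,0],[0,0,0],[0,0,0]],"roll":[0,0,0,0,0,0,0,0],"hand":[80,80,80,80,80,80,80,80]}' | grep -E "time|width"
python3 -m pendant '{"translation":[[0,0,-15],[0,0,-25],[0,0,-25],[0,0,-30],[0,0,-30],[0,0,-30],[0,0,-30],[0,0,0]],"roll":[0,0,0,0,0,0,0,0],"hand":[80,80,80,80,80,80,80,80]}'
python3 - <<'E'
from h import *
look("wrist",["driver","stand"],3); look("side",["driver"],3)
s=env.state(); print(s["ee_pos"],s["qpos"])
E
```

```text
time_s: 19.73
gripper_width: 62.7
time_s: 20.4
ee_pos: [497.9, -352.6, 286.0]
ee_rot: [179.4, 0.5, 92.4]
force: [0.8, -0.5, -0.0]
gripper_width: 62.2
gripper_force: 0.0
wrist driver 0.91 [316.1 211.2  26.4  47.3] 1032 top z 148.5 rect [ 495.7 -351.2] [20.7 20.6] ang 2.3 med [ 495.4 -343.6  140.2] rgb [ 91.6 108.6 139.7]
wrist driver 0.83 [325.6 130.7  32.4  31.2] 656 top z 135.8 rect [ 502.1 -267.4] [21.  20.5] ang 71.5 med [ 501.  -267.8  132.9] rgb [185.3 155.3 167.6]
wrist driver 0.76 [396.5 163.2  58.6  41.7] 1309 top z 135.6 rect [ 584.  -299.3] [20.9 21.4] ang 46.9 med [ 579.4 -297.4  111. ] rgb [122.7  93.8  75.4]
side driver 0.8 [395.9 330.2  16.5  35.7] 469 top z 135.4 rect [ 501.9 -268.8] [20.3 21.4] ang 73.9 med [ 496.9 -274.    82.7] rgb [126.2  72.1  89.2]
side driver 0.77 [420.4 360.4  27.4  41.1] 518 top z 148.8 rect [ 495.2 -351.7] [22.2 19.4] ang 1.0 med [ 488.9 -356.8   94.9] rgb [45.5 55.4 79.3]
side driver 0.46 [431.8 333.4  18.8  20.4] 221 top z 328.2 rect [ 418.9 -391. ] [5.1 9.3] ang 52.7 med [ 580.1 -307.6   31.3] rgb [57.7 39.  29.8]
[ 495.1 -350.6  277.2] [-36.4  19.6  78.7  -0.   81.9 -38.8]
```

```bash
python3 -m pendant '{"translation":[[29.1,13.7,0],[29.1,13.7,0],[29.1,13.7,0],[29.1,13.7,0],[29.1,13.7,0],[29.1,13.7,0],[29.1,13.7,0],[29.1,13.7,0]],"roll":[0,0,0,0,0,0,0,0],"hand":[80,80,80,80,80,80,80,80]}' | head -2
python3 -m pendant '{"translation":[[29.1,13.7,0],[29.1,13.7,0],[0,0,15],[0,0,15],[0,0,15],[0,0,0],[0,0,0],[0,0,0]],"roll":[0.01,0,0,0,0,0,0,0],"hand":[80,80,80,80,80,80,80,80]}'
python3 - <<'E'
from h import *
p=look("wrist",["knob","gate","bolt"],1); print(env.state()["ee_pos"])
m=env.regions_of(p,"gate")[0]["pixels"]; q=pts(p,m); q=q[abs(q[:,2]-105)<5]
print(np.percentile(q,[0.5,99.5],0))
for r in env.recognise(p,"gate_hinge")[:2]: print(r)
t=env.grab_frame("top")
for r in env.recognise(t,"gate_hinge")[:2]:
    print(r); c=r["rect"]; m=np.zeros((480,640),bool); m[int(c[1])-2:int(c[1])+3,int(c[0])-2:int(c[0])+3]=1; print(np.median(pts(t,m),0))
E
```

```text
time_s: 21.32
ee_pos: [595.2, -112.2, 277.2]
time_s: 21.98
ee_pos: [620.8, -54.8, 234.0]
ee_rot: [-180.0, 0.0, 91.8]
force: [0.2, -0.4, 0.2]
gripper_width: 62.6
gripper_force: 0.0
wrist knob 0.73 [320.4 250.   29.6  38.4] 829 top z 182.1 rect [620.  -52.7] [18.6 18.2] ang 46.7 med [620.1 -49.3 180.4] rgb [145.   50.   46.1]
wrist bolt 0.81 [320.4 194.8  26.5 264.7] 4087 top z 181.7 rect [620.4 -52.9] [19.1 18.8] ang 89.7 med [619.  -20.6 139.9] rgb [151.2 129.2 124. ]
[621.  -54.9 234.9]Traceback (most recent call last):
  File "<stdin>", line 3, in <module>
IndexError: list index out of range
```

```bash
python3 -m pendant '{"translation":[[1,-0.8,15],[0,0,15],[0,0,15],[0,0,15],[0,0,14],[0,0,10],[0,0,4],[0,0,0]],"roll":[0,0,0,0,0,0,0,0],"hand":[80,80,80,80,80,80,80,80]}'
python3 -m pendant '{"translation":[[0,0,0],[0,0,0],[0,0,0],[0,0,0],[0,0,0],[0,0,0],[0,0,0],[0,0,0]],"roll":[0,0,0,0,0,0,0,0],"hand":[200,255,255,255,255,255,255,255]}' 30
python3 - <<'E'
from h import *
t=env.grab_frame("top")
for r in env.recognise(t,"gate_hinge")[:2]:
    print(r); c=r["rect"]; m=np.zeros((480,640),bool); m[int(c[1])-2:int(c[1])+3,int(c[0])-2:int(c[0])+3]=1; print(np.median(pts(t,m),0))
for r in env.regions_of(t,"gate")[:1]:
    q=pts(t,r["pixels"]); q=q[abs(q[:,2]-105)<5]; print(np.percentile(q,[1,99],0), cv2.minAreaRect(q[:,:2].astype(np.float32)))
E
```

```text
time_s: 22.9
ee_pos: [619.4, -53.7, 145.2]
ee_rot: [-179.9, -0.0, 91.8]
force: [-0.4, 0.3, 0.6]
gripper_width: 62.4
gripper_force: 0.0
time_s: 23.57
ee_pos: [620.3, -53.8, 146.2]
ee_rot: [179.9, 0.0, 91.8]
force: [0.7, 0.2, -0.6]
gripper_width: 19.4
gripper_force: 30.0
{'rect': [321.6, 162.8, 106.2, 73.5], 'score': 0.64}
[590.3   1.5 544.7]
[[580.2 -17.4 100.1]
 [623.  130.8 109.9]] ((605.9214477539062, 10.844100952148438), (46.60614013671875, 245.36215209960938), 3.0124452114105225)
```

```bash
python3 -m pendant '{"translation":[[0.5,0,-3],[0.5,0,-3],[0.5,0,-3],[0.5,0,-3],[0.5,0,-1],[0,0,0],[0,0,0],[0,0,0]],"roll":[0,0,0,0,0,0,0,0],"hand":[255,255,255,255,255,255,255,255]}'
python3 - <<'E'
from h import *
s=env.state(); print(s["ee_pos"],s["ee_rot"],s["force"],s["torque"])
look("side",["knob"],1)
E
```

```text
time_s: 24.38
ee_pos: [619.8, -51.1, 158.9]
ee_rot: [180.0, -0.0, 91.8]
force: [2.9, 1.7, -4.4]
gripper_width: 19.5
gripper_force: 30.0
[619.8 -51.1 158.9] [180.   -0.   91.8] [ 2.9  1.7 -4.4] [ 0.1 -0.6 -0. ]
```

```bash
python3 -m pendant '{"translation":[[3,0,0],[6,0,0],[6,0,0],[6,0,0],[6,0,0],[6,0,0],[4,0,0],[0,0,0]],"roll":[0,0,0,0,0,0,0,0],"hand":[255,255,255,255,255,255,255,255]}'
python3 - <<'E'
from h import *
s=env.state(); print(s["ee_pos"],s["ee_rot"],s["force"],s["torque"])
p=look("side",["knob","bolt"],1); save(p,"s5")
p=look("wrist",["knob","bolt"],1); save(p,"w5")
E
```

```text
time_s: 25.15
ee_pos: [618.4, -12.7, 158.9]
ee_rot: [-180.0, -0.1, 91.9]
force: [2.4, 3.2, -3.1]
gripper_width: 19.4
gripper_force: 30.0
[618.4 -12.7 158.9] [-180.    -0.1   91.9] [ 2.4  3.2 -3.1] [ 0.  -0.5 -0. ]
side knob 0.4 [389.6 221.7  26.5  43.4] 261 top z 188.9 rect [616.6 -24.3] [18.6  3.1] ang 31.5 med [620.7 -61.3 150.4] rgb [81.  76.5 78. ]
side bolt 0.77 [384.6 223.   37.5  43.8] 203 top z 189.4 rect [622.4 -21.2] [2.7 4.9] ang 83.6 med [619.8 -76.7 151.4] rgb [84.1 79.3 81. ]
wrist knob 0.97 [320.1 305.9  46.2  47.9] 1692 top z 193.4 rect [618.3  -8.4] [18.7 12.9] ang 3.3 med [618.3  -6.7 191.2] rgb [134.6  45.   42.3]
wrist bolt 0.81 [319.  228.   45.3 329.6] 6412 top z 193.0 rect [617.9  -1. ] [19.1 29.4] ang 1.6 med [616.9  17.7 145.6] rgb [146.1 121.7 119.8]
```

View pics/w5.png

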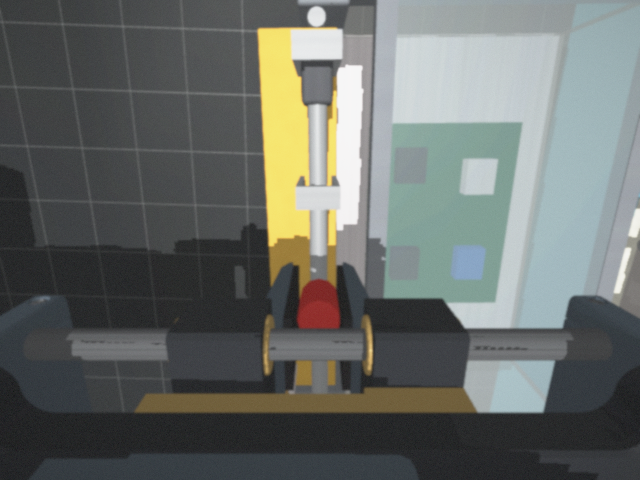

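```bash
python3 - <<'E'
from h import *
p=env.grab_frame("wrist"); m=np.zeros((480,640),bool); m[12:20,312:321]=1; print(np.median(pts(p,m),0)); m[:]=0; m[190:200,312:325]=1; print(np.median(pts(p,m),0))
E
python3 -m pendant '{"translation":[[0,-3,0],[0,-5,0],[0,-5.4,0],[0,-5.4,0],[0,-5.4,0],[0,-5.4,0],[0,-3,0],[0,0,0]],"roll":[0.02,0.034,0.036,0.036,0.036,0.036,0.02,0],"hand":[255,255,255,255,255,255,255,255]}'
python3 -c "
from h import *
s=env.state();print(s['ee_pos'],s['ee_rot'],s['force'],s['torque'])"
```

```text
[612.4 131.9 107.1]
[616.6  38.3 155.6]
time_s: 26.17
ee_pos: [585.9, -12.5, 159.2]
ee_rot: [179.9, 0.0, 79.3]
force: [3.4, 0.3, -4.3]
gripper_width: 19.3
gripper_force: 30.0
[585.9 -12.5 159.2] [179.9   0.   79.3] [ 3.4  0.3 -4.3] [-0.3 -0.8 -0. ]
```

```bash
python3 -m pendant '{"translation":[[0.3,-3,0],[0.3,-5,0],[0.3,-5.4,0],[0.3,-5.4,0],[0.3,-5.4,0],[0.3,-5.4,0],[0,-3,0],[0,0,0]],"roll":[0.02,0.034,0.036,0.036,0.036,0.036,0.02,0],"hand":[255,255,255,255,255,255,255,255]}'
python3 - <<'E'
from h import *
s=env.state();print(s['ee_pos'],s['ee_rot'],s['force'],s['torque'])
d=s['ee_pos'][:2]-np.array([612.4,134]); print(np.degrees(np.arctan2(-d[0],-d[1]))+2.2,np.hypot(*d))
for n in ["wrist","top"]:
    p=env.grab_frame(n); save(p,"f_"+n)
    for l in ["bolt","gate"]:
        for r in env.regions_of(p,l)[:1]:
            q=pts(p,r["pixels"])
            if l=="bolt": q=q[(q[:,2]>125)&(q[:,2]<158)]
            else: q=q[abs(q[:,2]-106)<6]
            if len(q)<20: continue
            f=cv2.fitLine(q[:,:2].astype(np.float32),cv2.DIST_HUBER,0,.01,.01).ravel(); print(n,l,r["score"],len(q),np.degrees(np.arctan2(f[0],f[1])),cv2.minAreaRect(q[:,:2].astype(np.float32)))
for l in ["driver","knob"]: look("side",[l],3)
E
```

```text
time_s: 26.83
ee_pos: [555.3, -2.5, 159.3]
ee_rot: [179.9, 0.1, 66.8]
force: [4.9, -3.6, -2.9]
gripper_width: 19.5
gripper_force: 30.0
[555.3  -2.5 159.3] [179.9   0.1  66.8] [ 4.9 -3.6 -2.9] [-0.9 -0.8 -0.1]
24.884277098728898 147.95501607922532
wrist bolt 0.98 4701 22.501017 ((565.5361938476562, 16.62847900390625), (190.64842224121094, 15.945581436157227), 68.03913879394531)
wrist gate 0.9 12157 19.632544 ((555.4252319335938, 22.991836547851562), (255.04006958007812, 46.214473724365234), 67.54225158691406)
top gate 0.55 257 19.388561 ((556.0247192382812, 18.228614807128906), (249.560302734375, 45.752437591552734), 69.0693130493164)
side driver 0.79 [419.  358.7  29.8  39.8] 526 top z 148.8 rect [ 495.8 -352.4] [21.  20.7] ang 0.5 med [ 489.1 -356.    94.8] rgb [56.  68.3 97.5]
side driver 0.7 [435.  322.7  23.6  36.4] 465 top z 135.9 rect [ 584.  -300.5] [20.6 21.2] ang 47.1 med [ 579.8 -304.1   80.5] rgb [56.6 39.2 31. ]
side driver 0.61 [394.1 327.8  19.2  38. ] 487 top z 135.5 rect [ 502.4 -269.5] [20.6 20.1] ang 73.4 med [ 497.1 -273.8   78.2] rgb [125.3  71.9  88.9]
side knob 0.57 [353.2 211.2  10.2  17.1] 95 top z 195.0 rect [557.8  -5.1] [16.7 15.2] ang 88.6 med [555.  -10.2 182.7] rgb [107.1  40.1  39. ]
```

View pics/f_wrist.png

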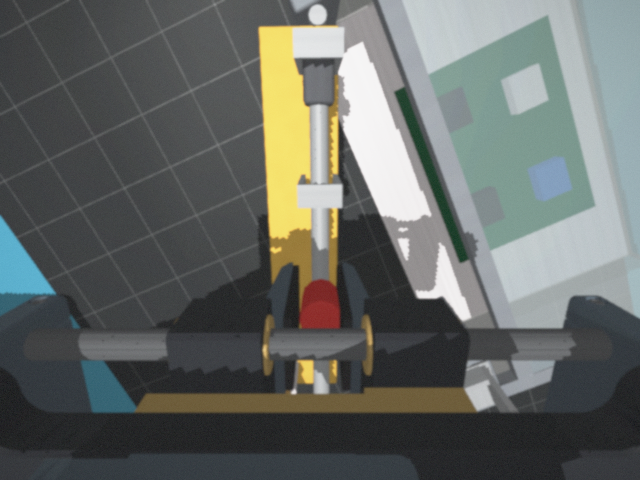

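The gate stands open about 24.5° (bolt line at 22.5° against −2° at the start), and the knob is held between the pads at about (320, 305). I'll hold still briefly and then hand in.

```bash
python3 -m pendant '{"translation":[[0,0,0],[0,0,0],[0,0,0],[0,0,0],[0,0,0],[0,0,0],[0,0,0],[0,0,0]],"roll":[0,0,0,0,0,0,0,0],"hand":[255,255,255,255,255,255,255,255]}' && python3 -c "
from workcell import env
print(env.job_done())"
```

```text
time_s: 28.0
ee_pos: [556.1, -2.5, 159.2]
ee_rot: [179.9, 0.1, 66.9]
force: [4.7, -2.6, -3.6]
gripper_width: 19.4
gripper_force: 30.0
the job is handed in; nothing more can be done
None
```

I handed the job in at 28 s: the screw was turned to its stop with the driver, the driver is back upright in its stand, the bolt was lifted and pulled clear, and the gate is held about 25° open by the knob; no verdict came back.

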